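Clock the high spot of a glued-up wooden wheel and clamp it there

TASK

Find the high spot of the wooden wheel on the truing stand: slide the dial gauge up to the wheel until its plunger is pressed about half-way in by the rim, then turn the wheel by its crank, watching the dial, and bring the highest part of the rim to the plunger. With the high spot there and the plunger still bearing on it, throw the clamp lever fully over to lock the spindle, and let go of everything. Leave the other things on the bench where they are.

Things in the scene. Friction and masses are not known exactly. Their poses are not given: they have to be found in the camera images.
- stand: the truing stand's grey cast-iron bed, fixed to the bench, 140 mm (x) by 432 mm (y) by 18 mm. Origin on the spindle axis at bench level; +z up, +y from the spindle along the slide rail towards the gauge; the clamp lever is at the -y end; -x looks roughly to the robot. The bed reaches from 142 mm on the -y side to 290 mm on the +y side. Its place and yaw differ each time.
- spindle_axis (a point): point on the upright spindle axis at mid-rim and plunger height, 92 mm above the bench. The wheel is a round disc glued up from light and dark wood, 160 mm across, 28 mm thick (78 to 106 mm above the bench), clamped between flanges on the spindle about 3 mm off centre: its rim runs out by about 6 mm. Towards which side differs each time and is not marked.
- spindle (a joint): turn of the spindle with wheel and crank, rad, counter-clockwise seen from above; at 0 the crank arm points along the stand's -x. Turns without end either way; stiff enough (about 2.5 N at the handle) to stay where it is left.
- crank_grip (a point): grip point of the crank handle: an upright round dark-wood handle, 24 mm in diameter, 60 mm tall (122 to 182 mm above the bench), that spins freely on its pin 52 mm from the spindle axis, so it can be carried round in a circle without turning the hand. Point on its axis, 156 mm above the bench. The steel crank arm below it tops out at 120 mm, the spindle nut at 129 mm.
- gauge (a joint): slide of the gauge carriage along the rail, m: 0 fully back, growing towards the wheel (the stand's -y), at most 0.075. It takes about 5 N to slide and stays where it is left. The free plunger first meets the rim at a value of about 0.047 to 0.053, according to which part of the rim faces it.
- gauge_grip (a point): grip point of the gauge carriage's black knob: upright, round, head 28 mm in diameter from 101 to 125 mm above the bench on a 20 mm neck that goes down to 55 mm; this point is on its axis, 113 mm above the bench. The knob stands 58 mm behind the middle of the dial (the dial is 64 mm across, lies face up, its face 106 mm above the bench).
- plunger_tip (a point): the ball tip of the gauge's thin steel plunger, 92 mm above the bench, where it touches the rim. The plunger points along the stand's -y, straight at the spindle axis. It is sprung (0.3 N free, 0.6 N fully in) and can be pressed in 20 mm. Free, its tip is 75 mm in front of the middle of the dial.
- needle (a joint): the needle of the dial, rad: 0 when the plunger is free, then clockwise seen from above; one whole turn (6.283) is the full 20 mm of travel, half-way in is 3.14. 0 points along the stand's +y, away from the wheel. The higher the part of the rim at the plunger, the larger the reading (about 0.31 rad per mm).
- clamp_lever (a joint): the clamp lever, rad: 0 leaning to the stand's -x (free), 1.2 thrown right over to the stand's +x (spindle locked); past about 0.4 the brake shoe begins to grip. It swings about a level axis along the stand's y, 52 mm above the bench; the ball is 125 mm from the spindle axis on the -y side. It takes 4 to 6 N at the ball and stays where it is left.
- lever_ball (a point): centre of the black ball, 28 mm in diameter, on the end of the clamp lever, 80 mm from the lever's axis. It is 118 mm above the bench and 45 mm to the stand's -x (free) or +x (locked) of the axis at the two ends, 132 mm up when upright. The rod below is 12 mm thick.
- scale0: bystander: striped glued-up wooden knife scale, 95 by 36 by 16 mm, lying flat beside the stand; origin in the middle of its underside
- scale1: bystander: a second striped wooden scale, 95 by 36 by 16 mm; origin in the middle of its underside
- scale2: bystander: a third striped wooden scale, 95 by 36 by 16 mm, off the lever end of the stand; origin in the middle of its underside
- mallet: bystander: wooden joiner's mallet lying down, head 60 by 115 by 62 mm high, handle 155 mm along its -x; origin under the head
- knife: bystander: shut folding knife, 112 by 26 by 18 mm; origin in the middle of its underside
- sanding_block: bystander: cork sanding block, 110 by 66 by 28 mm; origin in the middle of its underside
- caliper: bystander: flat steel caliper, 205 mm long, 8 mm high, 60 mm across the jaws; origin under the middle of its beam
- polish_jar: bystander: amber glass jar with a steel lid, 66 mm across and 55 mm tall; origin in the middle of its underside

How it is judged:
On the way, in this order (a step that is already met when the one before it is completed fails the run):
1. the gauge is up against the rim with its plunger pressed about half-way in (6 to 14 mm of its 20 mm) (value of joint needle between 1.885 and 4.4 rad and horizontal distance between plunger_tip and spindle_axis below 0.0845 m and value of joint clamp_lever below 0.45 rad), for 0.3 s.
2. the wheel's high spot is at the plunger (within about 20 degrees) while the spindle is still unlocked (horizontal distance between plunger_tip and spindle_axis between 0.08265 and 0.0845 m and value of joint needle between 1.57 and 6.25 rad and value of joint clamp_lever below 0.45 rad), for 0.2 s.
At the end, for the whole second after the job is handed in: The highest part of the rim, to within about 20 degrees of turn (0.2 mm on the dial), is at the plunger; the plunger still bears on it, pressed in by at least 5 mm and not to its end; the clamp lever is thrown over (past 1.05 of its 1.2 rad) and the spindle stands still (horizontal distance between plunger_tip and spindle_axis between 0.08265 and 0.0845 m and value of joint needle between 1.57 and 6.25 rad and value of joint clamp_lever above 1.05 rad and velocity of joint spindle between -0.05 and 0.05 rad/s); the robot touches nothing.
It fails at once if a bystander (scale, mallet, knife, sanding block, caliper or jar) is shifted by more than 3 cm (distance of any of scale0, scale1, scale2, mallet, knife, sanding_block, caliper, polish_jar from where it was at the start of the episode above 0.03 m).
It also fails if it takes over 72 s, if anything falls off the work surface, if the arm or the gripper's body presses on something with over 40 N, if the wrist force passes 120 N, or if a joint passes its speed limit or range.

ROBOT

A 7-joint arm with a two-finger parallel gripper is mounted at the origin on the work surface. World frame = base frame: x ahead of the robot, y to its left, z up, the work surface at z = 0. Lengths are in m, angles in rad, forces in N, time in s.
With the tool pointing down it reaches from about 0.425 to 0.875 m from the base axis. Payload 4.7 kg.
Tool frame: the origin (TCP) lies midway between the tips of the shut fingers; the grasp point (between the pads) lies 19 mm behind it (ctrl.grip_point_offset is the distance from the TCP to the grasp point, in m); z points along the fingers, y is the line along which they close (so a half turn about z gives the same grasp; the last joint's range is limited). The gripper opens to 87 mm and grips with 3 to 60 N. Pads are 19 mm wide; open, the fingers measure 117 mm over their backs; the gripper's body (75 mm by 190 mm) begins 51 mm behind the grasp point.
Start: joints at [1.267, 0.321, -0.07, 1.45, 0.023, 1.371, -0.057], TCP at [0.203, -0.617, 0.223] pointing down, gripper open.
Joint ranges: [-2.86, 2.86], [-0.3, 2.09], [-1.38, 1.24], [0.06, 2.45], [-1.56, 4.7], [0.09, 2.05], [-2.69, 2.69]. Speed limits (rad/s): [2.57, 2.57, 3.14, 3.14, 3.14, 3.14, 3.14].

INTERFACE

Orientations are given as a rotation vector (axis times angle).
In Python, from bench import ctrl gives the robot as it stands. The module is installed in compiled form; this text tells all that it offers.
- The arm moves only by the shell command python3 -m handwheel 'ROWS' [OPENING] [FORCE]. ROWS is JSON, a list of rows, each an object of numbers: "x", "y", "z": the shift along the tool's x, y, z in m; "wx", "wy", "wz": the turn, a rotation vector about the tool's x, y, z in degrees. A call has 1 to 10 rows; each row is the pose to reach, as a shift and turn from the pose commanded when the call began, along the tool's axes at that moment; what a row does not reach only later rows make up. A row lasts 1/12 s, in which the tool goes at most 41.7 mm and 7.16 degrees, less where a joint would pass 70% of its speed; a pose out of reach is approached as far as the arm can. A call with a gripper value outside its range is refused whole. OPENING is the finger opening in m, from 0 to 0.087, set as the call begins (- or left out, the last holds). The fingers move at their own pace and stop on an object; FORCE is the grip in N (left out, the last holds). Time passes only in rows, so rows that repeat a pose let the fingers close. It gives the time, the measured TCP pose, the force, the opening and the grip force at its end, in the units of the state.
- ctrl.get_state(): the state, without advancing time (a new reading comes with each control period).
- ctrl.get_image(name): name is "scene" or "top"; returns a dict with "image" (384x512x3 uint8, red, green, blue), "K" (3x3 intrinsics, pixels), "world_to_cam" (4x4, takes a point from world to camera coordinates). Camera axes: x right, y down, z forward; pixel columns grow to the right and rows downward; lengths in m; the calibration is good to about 2 mm. A picture is of the moment at which its call begins. There is no depth.
- ctrl.close_job(): hands the job in; it is judged then, once.
The state is a dict: "time": time; "joint_positions": joint angles; "qd": joint speeds; "joint_torque": joint torques, N m; "position": TCP position; "tool_rot": TCP orientation; "ft_force": force on the tool from outside, world axes, zero at the start; "torque": the same for the moment, N m; "grip_width": opening from 0.0 (shut) to 1.0 (fully open); "grip_force": force on a finger pad.
Only numpy, scipy, OpenCV 4.12 (cv2) and the standard library are available. Lean on these libraries where they do the work, as an engineer would, in place of code of your own. Each camera call takes 0.05 s, during which the arm holds its last target. There are 200 camera calls.

## Working session

There is one attempt and no reset: what is moved stays moved. The work goes in short steps, Python scripts to look and compute and a shell command to move; the robot and the scene stay as the last step left them, time stands still between calls to the robot, and variables do not carry over. Pictures are saved under pics/ and viewed, at most 10 in all, crops included, and the job is handed in when it is done.

```bash
mkdir -p pics; python3 - <<'E'
from bench import ctrl
import cv2,numpy as np
print(ctrl.get_state(), ctrl.grip_point_offset)
for n in("top","scene"):
    d=ctrl.get_image(n); cv2.imwrite(f"pics/{n}0.png",d["image"][:,:,::-1]); print(n,d["K"].tolist(),np.round(d["world_to_cam"],4).tolist())
E
```

```text
{'time': 0.0, 'joint_positions': array([ 1.26710411,  0.3218029 , -0.07010633,  1.45166009,  0.02259106,
        1.37081976, -0.05689516]), 'qd': array([-6.27389140e-04, -3.79767081e-05, -6.31646130e-04, -1.03620584e-04,
        1.63632237e-04,  2.32421117e-03,  3.57429497e-04]), 'joint_torque': array([-4.50955504e-04, -4.91294968e+01, -4.04618857e-01, -3.12530065e+01,
       -6.41140994e-02,  4.37477406e-02,  2.22870767e-04]), 'position': array([ 0.20289976, -0.61693517,  0.22148224]), 'tool_rot': array([-3.10016292e+00, -4.96877401e-01,  6.02039277e-04]), 'ft_force': array([-0.21033181,  0.60712669,  0.29970581]), 'torque': array([ 0.0302988 , -0.01110061,  0.01092822]), 'grip_force': 0.0, 'grip_width': 0.9981651607553496} 0.0187
top [[399.0524423790461, 0.0, 256.9515037121999], [0.0, 399.0524423790461, 187.41786493946478], [0.0, 0.0, 1.0]] [[-0.0175, -0.9998, -0.0045, -0.0184], [-0.9798, 0.0181, -0.1991, 0.5942], [0.1992, 0.0009, -0.98, 0.7358], [0.0, 0.0, 0.0, 1.0]]
scene [[402.9064303583254, 0.0, 257.5886396167922], [0.0, 402.9064303583254, 192.93717447082494], [0.0, 0.0, 1.0]] [[-0.156, 0.9875, 0.0217, 0.1345], [0.6503, 0.1192, -0.7503, -0.2862], [-0.7435, -0.1029, -0.6608, 1.3581], [0.0, 0.0, 0.0, 1.0]]
```

```bash
python3 -c "
import cv2
a=cv2.imread('pics/top0.png');cv2.imwrite('pics/top0b.png',cv2.resize(a,(800,600),interpolation=cv2.INTER_CUBIC))"
```

```text
(no output)
```

View pics/top0b.png

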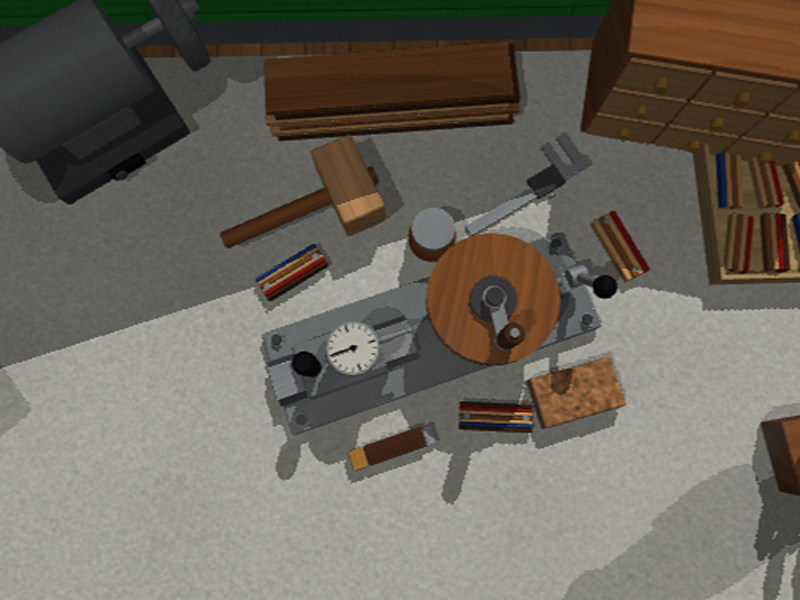

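View pics/scene0.png

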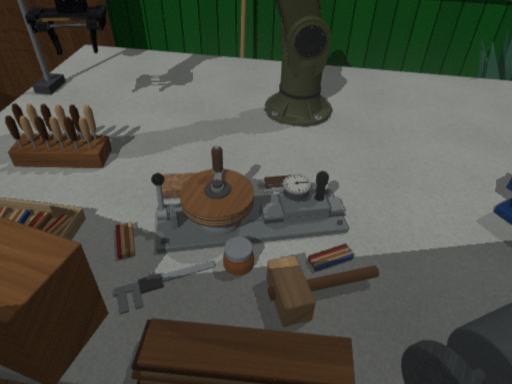

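The top view (800x600) shows the spindle nut at about (493,297), handle top (514,331), knob (306,364), dial centre (353,348) and ball (604,286). In the scene view the ball is at (158,179), the knob at (322,178) and the dial at (296,185). I'll back-project these at their known heights.

```bash
cat > h.py <<'E'
from bench import ctrl
import cv2,numpy as np
def bp(d,u,v,z):
    T=d["world_to_cam"];R=T[:3,:3];c=-R.T@T[:3,3]
    r=R.T@np.linalg.inv(d["K"])@np.array([u,v,1.]);return (c+r*(z-c[2])/r[2])[:2]
def proj(d,p):
    q=d["K"]@(d["world_to_cam"]@np.r_[p,1.])[:3];return q[:2]/q[2]
E
python3 - <<'E'
from h import *
d=ctrl.get_image("top");s=1.5625
P={k:bp(d,u/s,v/s,z) for k,u,v,z in [("nut",493,297,.129),("handle",514,331,.182),("knob",306,364,.125),("dial",353,348,.106),("ball",604,286,.118),("c1",263,333,.018),("c2",294,434,.018),("c3",600,318,.018)]}
for k in P: print(k,P[k].round(4))
a=P["dial"]-P["nut"];print("yaw of +y",np.degrees(np.arctan2(a[1],a[0])),np.linalg.norm(a),np.linalg.norm(P["knob"]-P["dial"]),np.linalg.norm(P["handle"]-P["nut"]))
b=P["c2"]-P["c3"];print(np.degrees(np.arctan2(b[1],b[0])),np.linalg.norm(b),np.linalg.norm(P["c1"]-P["c2"]))
sc=ctrl.get_image("scene")
for k,u,v,z in [("knob",322,175,.12),("dial",296,185,.106),("ball",158,179,.118),("handle",217,149,.182)]: print(k,bp(sc,u,v,z).round(4))
im=d["image"][:,:,::-1]
c=im[130:290,150:410];cv2.imwrite("pics/crop1.png",cv2.resize(c,(780,480),interpolation=cv2.INTER_CUBIC))
E
```

```text
nut [ 0.5728 -0.1352]
handle [ 0.5254 -0.1479]
knob [0.4995 0.0815]
dial [0.519  0.0292]
ball [ 0.5857 -0.2685]
c1 [0.5512 0.1558]
c2 [0.4196 0.1124]
c3 [ 0.5632 -0.2927]
yaw of +y 108.10704811034726 0.1729834564527916 0.05578660883021841 0.04909506400250075
109.52211326024513 0.4297815052896708 0.1386040805674575
knob [0.5014 0.0856]
dial [0.5296 0.0311]
ball [ 0.5785 -0.2671]
handle [ 0.5327 -0.1434]
```

View pics/crop1.png

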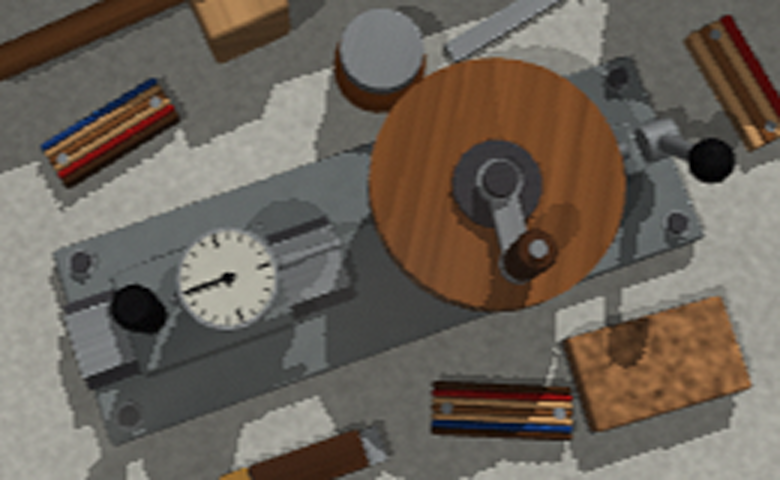

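```bash
python3 -c "
import cv2
a=cv2.imread('pics/scene0.png')[135:265,140:360];cv2.imwrite('pics/crop2.png',cv2.resize(a,(770,455),interpolation=cv2.INTER_CUBIC))"
```

```text
(no output)
```

View pics/crop2.png

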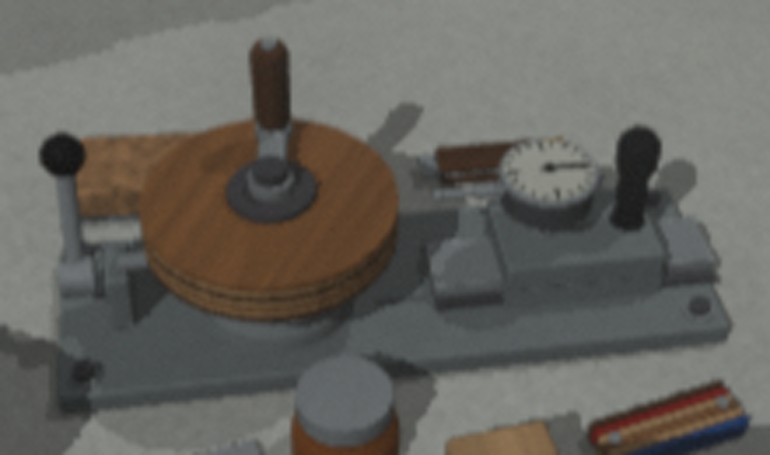

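The crops agree: in crop1 the nut is at (499,181), handle top (538,249), dial (228,279), knob (134,307) and ball (712,160). In crop2 the ball is at (62,154), nut (270,170), dial (550,169), knob (639,148) and handle top (269,42). Next I'll fit the stand pose and the joints jointly to both views.

```bash
cat >> h.py <<'E'
def pts(p):
    x,y,yaw,th,g,l=p; c,s=np.cos(yaw),np.sin(yaw)
    W=lambda a,b,z:np.array([x+c*a-s*b,y+s*a+c*b,z])
    t0=.130  # knob/dial y offset fitted via g
    tip=.083+.050-g
    return dict(W=W,nut=W(0,0,.129),handle=W(-.052*np.cos(th),-.052*np.sin(th),.182),dial=W(0,tip+.075,.106),knob=W(0,tip+.133,.113),
      ball=W(-.08*np.sin(.6-l),-.125,.052+.08*np.cos(.6-l)),c1=W(.07,.29,.018),c2=W(-.07,.29,.018),c3=W(-.07,-.142,.018),c4=W(.07,-.142,.018))
E
python3 - <<'E'
from h import *
from scipy.optimize import least_squares
t=ctrl.get_image("top");s=ctrl.get_image("scene")
T=dict(nut=(499,181),handle=(538,249),dial=(228,279),knob=(134,307),ball=(712,160),c1=(54,253),c2=(112,443),c3=(703,237))
S=dict(ball=(62,154),nut=(270,170),dial=(550,169),knob=(639,148),handle=(269,42),c4=(60,398),c1=(730,325))
def f(p):
    P=pts(p);r=[]
    for k,(u,v) in T.items(): r+=list(proj(t,P[k])-(u/3+150,v/3+130))
    for k,(u,v) in S.items(): r+=list(proj(s,P[k])-(u/3.5+140,v/3.5+135))
    return r
o=least_squares(f,[.573,-.135,np.radians(18.5),0,0,0],loss="soft_l1")
print(o.x.round(4),np.degrees(o.x[2]),np.array(f(o.x)).reshape(-1,2).round(1).tolist())
P=pts(o.x)
for k in P:
    if k!="W":print(k,P[k].round(4))
R=cv2.Rodrigues(ctrl.get_state()["tool_rot"])[0];print(R.round(3))
np.save("p.npy",o.x)
E
```

```text
[ 0.575  -0.1368  0.3196 -0.1148  0.0312  0.1847] 18.312934977145446 [[0.0, -1.5], [-0.7, -0.4], [-1.1, -0.5], [-0.3, 0.3], [-1.0, 0.0], [-2.0, -0.8], [-1.2, 1.2], [0.5, -0.7], [-0.4, -1.0], [-0.6, -2.5], [-0.8, -1.2], [-0.8, 0.1], [-0.7, -0.5], [-1.8, -1.2], [-0.1, -1.1]]
nut [ 0.575  -0.1368  0.129 ]
handle [ 0.5241 -0.1474  0.182 ]
dial [0.5195 0.031  0.106 ]
knob [0.5012 0.0861 0.113 ]
ball [ 0.5836 -0.2656  0.1252]
c1 [0.5503 0.1605 0.018 ]
c2 [0.4174 0.1165 0.018 ]
c3 [ 0.5532 -0.2936  0.018 ]
c4 [ 0.6861 -0.2496  0.018 ]
[[ 0.95   0.312 -0.   ]
 [ 0.312 -0.95   0.   ]
 [-0.    -0.001 -1.   ]]
```

The fit is consistent to about 2 mm. The stand yaw is 18.3°, and the tool is already aligned with it: tool x is stand x and tool y is stand −y. First I'll shut the fingers and go behind the knob, passing outside the minimum reach.

```bash
A='{"x":0.42,"y":-0.06}'; python3 -m handwheel '[{"x":0.40,"y":-0.08},{"x":0.40,"y":-0.08},{"x":0.40,"y":-0.08},{"x":0.40,"y":-0.08},{"x":0.40,"y":-0.08},{"x":0.40,"y":-0.08},{"x":0.40,"y":-0.08},{"x":0.40,"y":-0.08},{"x":0.40,"y":-0.08},{"x":0.40,"y":-0.08}]' 0 20
python3 -m handwheel '[{"x":0.104,"y":-0.534},{"x":0.104,"y":-0.534},{"x":0.104,"y":-0.534},{"x":0.104,"y":-0.534},{"x":0.104,"y":-0.534},{"x":0.104,"y":-0.534},{"x":0.104,"y":-0.534},{"x":0.104,"y":-0.534},{"x":0.104,"y":-0.534},{"x":0.104,"y":-0.534}]'
python3 -m handwheel '[{"x":0,"y":-0.12},{"x":0,"y":-0.12},{"x":0,"y":-0.12},{"x":0,"y":-0.12}]'
cat >> h.py <<'E'
def stand(w):
    x,y,yaw=np.load("p.npy")[:3];c,s=np.cos(yaw),np.sin(yaw);d=np.asarray(w)[:2]-[x,y]
    return np.array([c*d[0]+s*d[1],-s*d[0]+c*d[1]])
E
python3 -c "
from h import *
s=ctrl.get_state();print(s['time'],stand(s['position']),s['position'],cv2.Rodrigues(s['tool_rot'])[0].round(3),s['ft_force'])"
```

```text
0.3 [-0.50412217 -0.3393158 ] [ 0.20301909 -0.61732794  0.22219907] [[ 0.95   0.312 -0.   ]
 [ 0.312 -0.95   0.   ]
 [-0.    -0.001 -1.   ]] [-0.09662675  0.02290778 -0.45798421]invalid input at $[0]: expected keys x, y, z, wx, wy, wz
invalid input at $[0]: expected keys x, y, z, wx, wy, wz
invalid input at $[0]: expected keys x, y, z, wx, wy, wz
```

```bash
python3 -m handwheel '[{"x":0.40,"y":-0.08,"z":0,"wx":0,"wy":0,"wz":0},{"x":0.40,"y":-0.08,"z":0,"wx":0,"wy":0,"wz":0},{"x":0.40,"y":-0.08,"z":0,"wx":0,"wy":0,"wz":0},{"x":0.40,"y":-0.08,"z":0,"wx":0,"wy":0,"wz":0},{"x":0.40,"y":-0.08,"z":0,"wx":0,"wy":0,"wz":0},{"x":0.40,"y":-0.08,"z":0,"wx":0,"wy":0,"wz":0},{"x":0.40,"y":-0.08,"z":0,"wx":0,"wy":0,"wz":0},{"x":0.40,"y":-0.08,"z":0,"wx":0,"wy":0,"wz":0},{"x":0.40,"y":-0.08,"z":0,"wx":0,"wy":0,"wz":0},{"x":0.40,"y":-0.08,"z":0,"wx":0,"wy":0,"wz":0}]' 0 20
python3 -m handwheel '[{"x":0.104,"y":-0.414,"z":0,"wx":0,"wy":0,"wz":0},{"x":0.104,"y":-0.414,"z":0,"wx":0,"wy":0,"wz":0},{"x":0.104,"y":-0.414,"z":0,"wx":0,"wy":0,"wz":0},{"x":0.104,"y":-0.414,"z":0,"wx":0,"wy":0,"wz":0},{"x":0.104,"y":-0.414,"z":0,"wx":0,"wy":0,"wz":0},{"x":0.104,"y":-0.414,"z":0,"wx":0,"wy":0,"wz":0},{"x":0.104,"y":-0.414,"z":0,"wx":0,"wy":0,"wz":0},{"x":0.104,"y":-0.414,"z":0,"wx":0,"wy":0,"wz":0},{"x":0.104,"y":-0.414,"z":0,"wx":0,"wy":0,"wz":0},{"x":0.104,"y":-0.414,"z":0,"wx":0,"wy":0,"wz":0}]'
python3 -m handwheel '[{"x":0,"y":-0.04,"z":0,"wx":0,"wy":0,"wz":0},{"x":0,"y":-0.08,"z":0,"wx":0,"wy":0,"wz":0},{"x":0,"y":-0.12,"z":0,"wx":0,"wy":0,"wz":0},{"x":0,"y":-0.12,"z":0,"wx":0,"wy":0,"wz":0}]'
python3 -c "
from h import *
s=ctrl.get_state();print(s['time'],stand(s['position']),s['position'],cv2.Rodrigues(s['tool_rot'])[0].round(3),s['ft_force'])"
```

```text
time: 1.13
position: [0.5612, -0.4134, 0.2225]
tool_rot: [-3.1, -0.501, -0.002]
ft_force: [-0.0, 0.4, -0.3]
grip_width: 0.322
grip_force: 0.0
time: 1.97
position: [0.5277, 0.001, 0.2228]
tool_rot: [3.101, 0.497, 0.001]
ft_force: [1.3, -0.5, 0.0]
grip_width: 0.008
grip_force: 0.0
time: 2.3
position: [0.4875, 0.1229, 0.2233]
tool_rot: [-3.095, -0.517, -0.001]
ft_force: [-0.0, 0.5, 0.3]
grip_width: 0.005
grip_force: 0.0
2.3 [-0.00146297  0.27404875] [0.48749759 0.12291144 0.22326426] [[ 0.946  0.325  0.   ]
 [ 0.325 -0.946  0.004]
 [ 0.001 -0.003 -1.   ]] [-0.01323684  0.48374674  0.31819866]
```

```bash
python3 -m handwheel '[{"x":0.001,"y":0,"z":0.03,"wx":0,"wy":0,"wz":0},{"x":0.001,"y":0,"z":0.06,"wx":0,"wy":0,"wz":0},{"x":0.001,"y":0,"z":0.09,"wx":0,"wy":0,"wz":0},{"x":0.001,"y":0,"z":0.116,"wx":0,"wy":0,"wz":0},{"x":0.001,"y":0,"z":0.116,"wx":0,"wy":0,"wz":0}]'
python3 -m handwheel '[{"x":0,"y":0.005,"z":0,"wx":0,"wy":0,"wz":0},{"x":0,"y":0.010,"z":0,"wx":0,"wy":0,"wz":0},{"x":0,"y":0.014,"z":0,"wx":0,"wy":0,"wz":0},{"x":0,"y":0.018,"z":0,"wx":0,"wy":0,"wz":0},{"x":0,"y":0.022,"z":0,"wx":0,"wy":0,"wz":0},{"x":0,"y":0.026,"z":0,"wx":0,"wy":0,"wz":0},{"x":0,"y":0.028,"z":0,"wx":0,"wy":0,"wz":0},{"x":0,"y":0.028,"z":0,"wx":0,"wy":0,"wz":0}]'
cat >> h.py <<'E'
def dial(name,cy,img=None,R=120):
    "rectified dial, +y stand up, seen from above; cy = dial centre along stand y"
    d=img or ctrl.get_image(name);P=pts(np.load("p.npy"));W=P["W"]
    q=.034;C=[W(-q,cy+q,.106),W(q,cy+q,.106),W(q,cy-q,.106),W(-q,cy-q,.106)]
    H=cv2.getPerspectiveTransform(np.float32([proj(d,c) for c in C]),np.float32([[0,0],[2*R,0],[2*R,2*R],[0,2*R]]))
    return cv2.warpPerspective(d["image"],H,(2*R,2*R),flags=cv2.INTER_CUBIC)[:,:,::-1]
E
python3 - <<'E'
from h import *
s=ctrl.get_state();y=stand(s['position']);print(y,s['position'],s['ft_force'])
t=ctrl.get_image("top");a=t["image"][130:290,150:410,::-1]
cy=y[1]-.029-.058
b=np.hstack([dial("top",cy,t),dial("scene",cy)])
b=cv2.resize(b,(780,390));c=np.zeros((600,800,3),np.uint8);c[:200,:325]=cv2.resize(a,(325,200));c[205:595,:780]=b
cv2.imwrite("pics/d1.png",c)
E
```

```text
time: 2.72
position: [0.4877, 0.1122, 0.1016]
tool_rot: [-3.102, -0.497, 0.015]
ft_force: [-1.3, -0.1, 0.4]
grip_width: 0.007
grip_force: 0.0
time: 3.38
position: [0.5013, 0.0864, 0.1076]
tool_rot: [3.102, 0.496, 0.003]
ft_force: [-2.2, 2.4, 2.8]
grip_width: 0.01
grip_force: 1.4
[1.10095556e-04 2.35030475e-01] [0.50125079 0.08636352 0.10762564] [-2.18182486  2.39757741  2.832197  ]
```

View pics/d1.png

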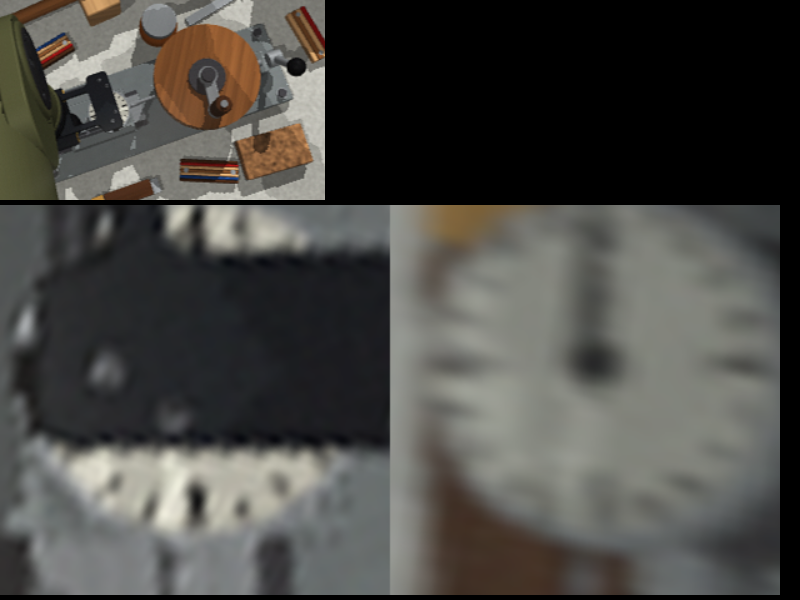

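The scene-view dial still reads 0 (needle along +y). Its centre sits about 6 mm further back than assumed, because the fingertips are thinner than I took them to be. I'll push 7 mm more and read the needle with code.

```bash
python3 -m handwheel '[{"x":0,"y":0.002,"z":0,"wx":0,"wy":0,"wz":0},{"x":0,"y":0.004,"z":0,"wx":0,"wy":0,"wz":0},{"x":0,"y":0.006,"z":0,"wx":0,"wy":0,"wz":0},{"x":0,"y":0.007,"z":0,"wx":0,"wy":0,"wz":0},{"x":0,"y":0.007,"z":0,"wx":0,"wy":0,"wz":0},{"x":0,"y":0.007,"z":0,"wx":0,"wy":0,"wz":0}]'
cat >> h.py <<'E'
def needle(name,cy,img=None,save=None):
    R=120;a=dial(name,cy,img,R);g=cv2.GaussianBlur(cv2.cvtColor(a,cv2.COLOR_BGR2GRAY),(0,0),5).astype(float)
    y0,x0=np.unravel_index(np.argmin(g[80:160,80:160]),(80,80));x0+=80;y0+=80
    if save: cv2.imwrite(save,cv2.resize(a,(390,390)))
    th=np.radians(np.arange(0,360,1.));r=np.arange(24,70,2.)  # 7..20 mm
    m=cv2.remap(g.astype(np.float32),np.float32(x0+np.sin(th)[:,None]*r),np.float32(y0-np.cos(th)[:,None]*r),cv2.INTER_LINEAR).mean(1)
    w=np.clip(np.median(m)-m,0,None);k=np.argmax(w);j=np.arange(k-20,k+21);ww=w[j%360]
    return (k+((j-k)*ww).sum()/ww.sum())*np.pi/180,w[k],cy+(120-y0)*.068/240,(x0-120)*.068/240
E
python3 - <<'E'
from h import *
s=ctrl.get_state();y=stand(s['position']);print(y,s['position'],s['ft_force'])
print(needle("scene",y[1]-.08,save="pics/n1.png"))
E
```

```text
time: 3.98
position: [0.5033, 0.0805, 0.107]
tool_rot: [-3.102, -0.497, -0.003]
ft_force: [-2.4, 4.0, 3.3]
grip_width: 0.003
grip_force: 2.1
[2.10443659e-04 2.28789822e-01] [0.50330692 0.08047046 0.10696828] [-2.3924538   4.04019696  3.33549355]
(np.float64(1.4989134923640128), np.float32(55.554527), np.float64(0.14878982155591675), np.float64(0.0019833333333333335))
```

```bash
python3 -m handwheel '[{"x":0,"y":0.002,"z":0,"wx":0,"wy":0,"wz":0},{"x":0,"y":0.004,"z":0,"wx":0,"wy":0,"wz":0},{"x":0,"y":0.005,"z":0,"wx":0,"wy":0,"wz":0},{"x":0,"y":0.005,"z":0,"wx":0,"wy":0,"wz":0},{"x":0,"y":0.005,"z":0,"wx":0,"wy":0,"wz":0},{"x":0,"y":0.005,"z":0,"wx":0,"wy":0,"wz":0}]'
python3 - <<'E'
from h import *
s=ctrl.get_state();y=stand(s['position']);print(y,s['position'],s['ft_force'])
print(needle("scene",y[1]-.08,save="pics/n2.png"))
E
```

```text
time: 4.53
position: [0.5046, 0.0755, 0.1066]
tool_rot: [3.102, 0.497, 0.001]
ft_force: [1.1, 5.8, 3.5]
grip_width: 0.011
grip_force: 2.0
[-1.55540912e-04  2.23651300e-01] [0.50457402 0.07547719 0.1066045 ] [1.12489914 5.75420207 3.48848687]
(np.float64(3.0199999647274676), np.float32(31.373192), np.float64(0.1436512997191553), np.float64(0.0008500000000000001))
```

The dial reads 3.02, so the plunger is pressed 9.6 mm. Now I'll back off, rise, open the gripper and go above the crank handle at stand (−0.052, 0.006).

```bash
python3 -m handwheel '[{"x":0,"y":-0.012,"z":0,"wx":0,"wy":0,"wz":0},{"x":0,"y":-0.012,"z":-0.04,"wx":0,"wy":0,"wz":0},{"x":0,"y":-0.012,"z":-0.08,"wx":0,"wy":0,"wz":0},{"x":0,"y":-0.012,"z":-0.12,"wx":0,"wy":0,"wz":0},{"x":-0.01,"y":0.02,"z":-0.12,"wx":0,"wy":0,"wz":0},{"x":-0.02,"y":0.06,"z":-0.12,"wx":0,"wy":0,"wz":0},{"x":-0.03,"y":0.1,"z":-0.12,"wx":0,"wy":0,"wz":0},{"x":-0.04,"y":0.14,"z":-0.12,"wx":0,"wy":0,"wz":0},{"x":-0.045,"y":0.18,"z":-0.12,"wx":0,"wy":0,"wz":0},{"x":-0.052,"y":0.217,"z":-0.12,"wx":0,"wy":0,"wz":0}]'
python3 -m handwheel '[{"x":0,"y":0,"z":0,"wx":0,"wy":0,"wz":0},{"x":0,"y":0,"z":0,"wx":0,"wy":0,"wz":0},{"x":0,"y":0,"z":0,"wx":0,"wy":0,"wz":0}]' 0.06 15
python3 - <<'E'
from h import *
s=ctrl.get_state();y=stand(s['position']);print(y,s['position'],s['ft_force'],cv2.Rodrigues(s['tool_rot'])[0].round(3).tolist())
t=ctrl.get_image("top");c=ctrl.get_image("scene")
print(needle("scene",.1436,c),needle("top",.1436,t))
a=c["image"][95:250,130:350,::-1];b=t["image"][130:290,150:410,::-1]
o=np.zeros((600,800,3),np.uint8);o[:310,:440]=cv2.resize(a,(440,310));o[312:592,:455]=cv2.resize(b,(455,280));cv2.imwrite("pics/v3.png",o)
E
```

```text
time: 5.42
position: [0.521, -0.1504, 0.2256]
tool_rot: [3.101, 0.493, -0.005]
ft_force: [0.3, 0.2, 0.3]
grip_width: 0.007
grip_force: 0.0
time: 5.67
position: [0.5216, -0.1467, 0.2256]
tool_rot: [-3.102, -0.496, 0.004]
ft_force: [0.6, 0.8, -0.7]
grip_width: 0.153
grip_force: 0.0
[-0.05383086  0.00736842] [ 0.52157466 -0.1467171   0.22557977] [ 0.59290489  0.76485701 -0.65915518] [[0.95, 0.312, -0.003], [0.312, -0.95, 0.0], [-0.002, -0.001, -1.0]]
(np.float64(3.1043994489958937), np.float32(43.702988), np.float64(0.1436), np.float64(0.0011333333333333334)) (np.float64(3.086262727510135), np.float32(123.82891), np.float64(0.14275000000000002), np.float64(0.0))
```

View pics/v3.png

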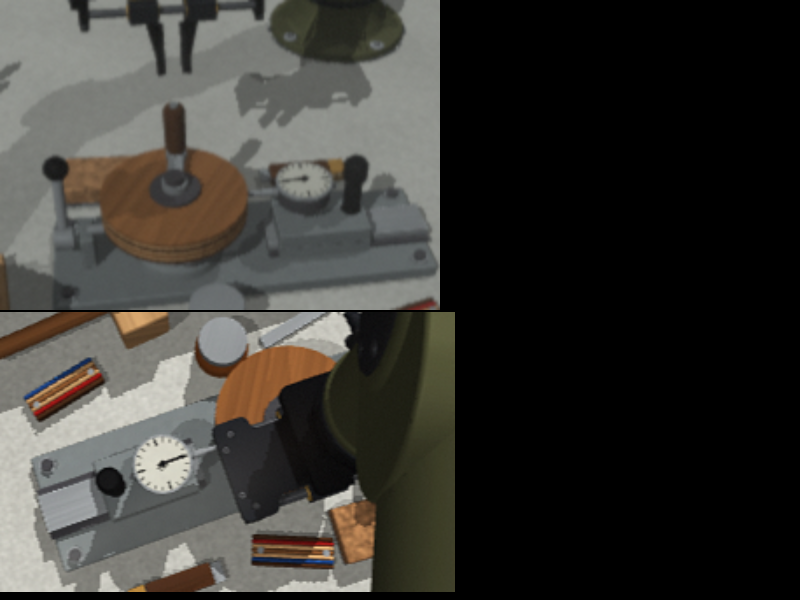

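Both views read 3.09 on the dial, and the fingers are centred over the handle. Next I'll open fully, descend and close on it.

```bash
python3 -m handwheel '[{"x":0.001,"y":0,"z":0,"wx":0,"wy":0,"wz":0},{"x":0.001,"y":0,"z":0,"wx":0,"wy":0,"wz":0},{"x":0.001,"y":0,"z":0,"wx":0,"wy":0,"wz":0},{"x":0.001,"y":0,"z":0,"wx":0,"wy":0,"wz":0},{"x":0.001,"y":0,"z":0,"wx":0,"wy":0,"wz":0},{"x":0.001,"y":0,"z":0.02,"wx":0,"wy":0,"wz":0},{"x":0.001,"y":0,"z":0.045,"wx":0,"wy":0,"wz":0},{"x":0.001,"y":0,"z":0.07,"wx":0,"wy":0,"wz":0},{"x":0.001,"y":0,"z":0.087,"wx":0,"wy":0,"wz":0},{"x":0.001,"y":0,"z":0.087,"wx":0,"wy":0,"wz":0}]' 0.06 15
python3 -m handwheel '[{"x":0,"y":0,"z":0,"wx":0,"wy":0,"wz":0},{"x":0,"y":0,"z":0,"wx":0,"wy":0,"wz":0},{"x":0,"y":0,"z":0,"wx":0,"wy":0,"wz":0},{"x":0,"y":0,"z":0,"wx":0,"wy":0,"wz":0},{"x":0,"y":0,"z":0,"wx":0,"wy":0,"wz":0},{"x":0,"y":0,"z":0,"wx":0,"wy":0,"wz":0},{"x":0,"y":0,"z":0,"wx":0,"wy":0,"wz":0},{"x":0,"y":0,"z":0,"wx":0,"wy":0,"wz":0}]' 0.015 15
python3 - <<'E'
from h import *
s=ctrl.get_state();y=stand(s['position']);print(y,s['position'],s['ft_force'],s['grip_width']*.087)
t=ctrl.get_image("top");c=ctrl.get_image("scene")
print(needle("scene",.1436,c),needle("top",.1436,t))
E
```

```text
time: 6.6
position: [0.5207, -0.1461, 0.1356]
tool_rot: [-3.099, -0.497, 0.01]
ft_force: [-0.7, 0.0, -1.4]
grip_width: 0.689
grip_force: 0.0
time: 7.27
position: [0.5239, -0.1471, 0.1401]
tool_rot: [3.101, 0.497, 0.002]
ft_force: [0.3, -1.0, 1.5]
grip_width: 0.272
grip_force: 15.0
[-0.05172415  0.00623679] [ 0.52393025 -0.14712948  0.14013812] [ 0.2511975  -0.97070792  1.53212855] 0.023684669935251458
(np.float64(3.0908576030458614), np.float32(45.59745), np.float64(0.1436), np.float64(0.0011333333333333334)) (np.float64(3.0759441648515646), np.float32(123.64997), np.float64(0.14275000000000002), np.float64(0.0))
```

The handle is gripped (23.7 mm opening, θ≈−7°). I'll turn it counter-clockwise in 60° arcs, reading TCP angle and dial after each.

```bash
cat > m.py <<'E'
from h import *
s=ctrl.get_state();y=stand(s['position']);th=np.degrees(np.arctan2(-y[1],-y[0]))
t=ctrl.get_image("top");c=ctrl.get_image("scene")
print("TH %.1f r %.4f t %.1f w %.4f"%(th,np.hypot(*y),s['time'],s['grip_width']*.087),s['ft_force'].round(1),np.round(needle("scene",.1436,c),3),np.round(needle("top",.1436,t),3))
E
python3 -m handwheel '[{"x":0.0001,"y":0.0135,"z":0,"wx":0,"wy":0,"wz":0},{"x":0.0037,"y":0.0266,"z":0,"wx":0,"wy":0,"wz":0},{"x":0.0106,"y":0.0383,"z":0,"wx":0,"wy":0,"wz":0},{"x":0.0203,"y":0.0478,"z":0,"wx":0,"wy":0,"wz":0},{"x":0.0203,"y":0.0478,"z":0,"wx":0,"wy":0,"wz":0},{"x":0.0203,"y":0.0478,"z":0,"wx":0,"wy":0,"wz":0}]' | grep pos
python3 m.py
python3 -m handwheel '[{"x":0.0118,"y":0.0067,"z":0,"wx":0,"wy":0,"wz":0},{"x":0.025,"y":0.0101,"z":0,"wx":0,"wy":0,"wz":0},{"x":0.0385,"y":0.01,"z":0,"wx":0,"wy":0,"wz":0},{"x":0.0516,"y":0.0064,"z":0,"wx":0,"wy":0,"wz":0},{"x":0.0516,"y":0.0064,"z":0,"wx":0,"wy":0,"wz":0},{"x":0.0516,"y":0.0064,"z":0,"wx":0,"wy":0,"wz":0}]' | grep pos
python3 m.py
```

```text
position: [0.5591, -0.1869, 0.1401]
TH 54.1 r 0.0526 t 7.9 w 0.0236 [ 2.2 -2.5  3.6] [4.0100e+00 5.5156e+01 1.4400e-01 1.0000e-03] [4.08800e+00 1.19783e+02 1.43000e-01 1.00000e-03]
position: [0.6107, -0.1752, 0.1402]
TH 114.7 r 0.0524 t 8.5 w 0.0234 [ 6.6 -1.1  1.2] [4.5450e+00 6.4358e+01 1.4400e-01 1.0000e-03] [  4.582 110.819   0.142   0.   ]
```

Readings are 3.08, 4.05 and 4.56, so the peak is near θ≈115–120°. One more arc past it will settle the fit.

```bash
python3 -m handwheel '[{"x":0.0117,"y":-0.0069,"z":0,"wx":0,"wy":0,"wz":0},{"x":0.0212,"y":-0.0166,"z":0,"wx":0,"wy":0,"wz":0},{"x":0.0212,"y":-0.0166,"z":0,"wx":0,"wy":0,"wz":0},{"x":0.0212,"y":-0.0166,"z":0,"wx":0,"wy":0,"wz":0}]' | grep pos
python3 m.py
python3 -m handwheel '[{"x":0.0067,"y":-0.0118,"z":0,"wx":0,"wy":0,"wz":0},{"x":0.0101,"y":-0.025,"z":0,"wx":0,"wy":0,"wz":0},{"x":0.01,"y":-0.0385,"z":0,"wx":0,"wy":0,"wz":0},{"x":0.0064,"y":-0.0516,"z":0,"wx":0,"wy":0,"wz":0},{"x":0.0064,"y":-0.0516,"z":0,"wx":0,"wy":0,"wz":0},{"x":0.0064,"y":-0.0516,"z":0,"wx":0,"wy":0,"wz":0}]' | grep pos
python3 m.py
```

```text
position: [0.6252, -0.151, 0.1402]
TH 145.9 r 0.0521 t 8.9 w 0.0235 [5.6 1.5 2.4] [4.406e+00 6.705e+01 1.440e-01 1.000e-03] [  4.407 111.846   0.143   0.   ]
position: [0.6112, -0.1001, 0.1401]
TH -152.9 r 0.0516 t 9.5 w 0.0237 [-2.7  1.9  7.2] [3.5470e+00 5.4069e+01 1.4400e-01 1.0000e-03] [  3.56  125.952   0.143   0.   ]
```

```bash
python3 -c "
import numpy as np
th=np.radians([-7,54.1,114.7,145.9,207.1]);n=np.array([3.083,4.05,4.565,4.407,3.553])
A=np.c_[np.ones(5),np.cos(th),np.sin(th)];x,*_=np.linalg.lstsq(A,n,rcond=None)
print(x,np.hypot(*x[1:]),np.degrees(np.arctan2(x[2],x[1])),A@x-n)"
```

```text
[ 3.58912768 -0.40625524  0.87319871] 0.963078034315322 114.95017900662288 [-3.51554182e-03  8.23815599e-03 -1.28034633e-02  8.08077614e-03
  7.30067775e-08]
```

The fit is clean: the peak is at θ=115.0°, amplitude 3.06 mm, residuals about 0.01 rad. I'll turn back to it.

```bash
python3 -m handwheel '[{"x":0.0036,"y":0.0131,"z":0,"wx":0,"wy":0,"wz":0},{"x":0.0037,"y":0.0266,"z":0,"wx":0,"wy":0,"wz":0},{"x":0.0003,"y":0.0398,"z":0,"wx":0,"wy":0,"wz":0},{"x":-0.0064,"y":0.0516,"z":0,"wx":0,"wy":0,"wz":0},{"x":-0.0159,"y":0.0613,"z":0,"wx":0,"wy":0,"wz":0},{"x":-0.0276,"y":0.0682,"z":0,"wx":0,"wy":0,"wz":0},{"x":-0.0276,"y":0.0682,"z":0,"wx":0,"wy":0,"wz":0},{"x":-0.0276,"y":0.0682,"z":0,"wx":0,"wy":0,"wz":0},{"x":-0.0276,"y":0.0682,"z":0,"wx":0,"wy":0,"wz":0}]' | grep pos
python3 m.py
```

```text
position: [0.6073, -0.1782, 0.1401]
TH 109.7 r 0.0525 t 10.3 w 0.0232 [ 0.  -5.2  4.7] [4.5660e+00 6.5014e+01 1.4300e-01 1.0000e-03] [  4.579 109.288   0.142   0.   ]
```

Now at 109.7°. I'll nudge about 5° forward, release, rise and check the dial. I'll also read joint 7, to choose a quarter-turn direction that keeps the gripper body clear of the handle at the lever.

```bash
python3 -m handwheel '[{"x":0.0045,"y":-0.0018,"z":0,"wx":0,"wy":0,"wz":0},{"x":0.0045,"y":-0.0018,"z":0,"wx":0,"wy":0,"wz":0},{"x":0.0045,"y":-0.0018,"z":0,"wx":0,"wy":0,"wz":0},{"x":0.0045,"y":-0.0018,"z":0,"wx":0,"wy":0,"wz":0}]' | grep pos
python3 m.py
python3 -m handwheel '[{"x":0,"y":0,"z":0,"wx":0,"wy":0,"wz":0},{"x":0,"y":0,"z":0,"wx":0,"wy":0,"wz":0},{"x":0,"y":0,"z":0,"wx":0,"wy":0,"wz":0},{"x":0,"y":0,"z":0,"wx":0,"wy":0,"wz":0},{"x":0,"y":0,"z":0,"wx":0,"wy":0,"wz":0},{"x":0,"y":0,"z":0,"wx":0,"wy":0,"wz":0},{"x":0,"y":0,"z":-0.03,"wx":0,"wy":0,"wz":0},{"x":0,"y":0,"z":-0.06,"wx":0,"wy":0,"wz":0},{"x":0,"y":0,"z":-0.09,"wx":0,"wy":0,"wz":0},{"x":0,"y":0,"z":-0.09,"wx":0,"wy":0,"wz":0}]' 0.05
python3 m.py; python3 -c "from h import *;print(ctrl.get_state()['joint_positions'])"
```

```text
position: [0.6118, -0.1741, 0.1401]
TH 116.3 r 0.0524 t 10.8 w 0.0237 [ 1.9 -5.   5. ] [4.5640e+00 6.4677e+01 1.4300e-01 1.0000e-03] [  4.559 110.751   0.143   0.   ]
time: 11.72
position: [0.6157, -0.1727, 0.2366]
tool_rot: [3.098, 0.497, 0.015]
ft_force: [1.0, 0.2, 0.8]
grip_width: 0.573
grip_force: 0.0
TH 120.2 r 0.0543 t 11.7 w 0.0498 [1.  0.2 0.8] [4.5440e+00 6.3289e+01 1.4400e-01 1.0000e-03] [  4.577 103.453   0.142   0.   ]
[ 0.52545507  0.30980165 -0.3689235   1.46617947  0.11237453  1.38358915
 -1.10078664]
```

The dial holds at 4.56, the peak. Now I'll shut the fingers, move to the −x side of the lever ball and turn the hand by 90°.

```bash
python3 -m handwheel '[{"x":-0.02,"y":0.015,"z":0,"wx":0,"wy":0,"wz":7},{"x":-0.04,"y":0.03,"z":0,"wx":0,"wy":0,"wz":14},{"x":-0.06,"y":0.045,"z":0,"wx":0,"wy":0,"wz":21},{"x":-0.08,"y":0.06,"z":0,"wx":0,"wy":0,"wz":28},{"x":-0.1,"y":0.07,"z":0,"wx":0,"wy":0,"wz":35},{"x":-0.112,"y":0.079,"z":0,"wx":0,"wy":0,"wz":42},{"x":-0.112,"y":0.079,"z":0,"wx":0,"wy":0,"wz":49},{"x":-0.112,"y":0.079,"z":0,"wx":0,"wy":0,"wz":56},{"x":-0.112,"y":0.079,"z":0,"wx":0,"wy":0,"wz":63},{"x":-0.112,"y":0.079,"z":0,"wx":0,"wy":0,"wz":70}]' 0 20
python3 -m handwheel '[{"x":0,"y":0,"z":0,"wx":0,"wy":0,"wz":7},{"x":0,"y":0,"z":0,"wx":0,"wy":0,"wz":14},{"x":0,"y":0,"z":0,"wx":0,"wy":0,"wz":20},{"x":0,"y":0,"z":0,"wx":0,"wy":0,"wz":20},{"x":0,"y":0,"z":0,"wx":0,"wy":0,"wz":20}]'
python3 - <<'E'
from h import *
s=ctrl.get_state();print(stand(s['position']),s['position'],s['grip_width'],cv2.Rodrigues(s['tool_rot'])[0].round(3).tolist(),s['joint_positions'].round(2))
t=ctrl.get_image("top");c=ctrl.get_image("scene");print(needle("scene",.1436,c)[0],needle("top",.1436,t)[0])
a=c["image"][95:250,130:350,::-1];b=t["image"][130:290,150:410,::-1]
o=np.zeros((600,800,3),np.uint8);o[:310,:440]=cv2.resize(a,(440,310));o[312:592,:455]=cv2.resize(b,(455,280));cv2.imwrite("pics/v4.png",o)
E
```

```text
time: 12.65
position: [0.5297, -0.2822, 0.2275]
tool_rot: [-2.822, 1.381, 0.005]
ft_force: [-0.2, -0.3, -0.7]
grip_width: 0.012
grip_force: 0.0
time: 13.07
position: [0.5301, -0.2822, 0.228]
tool_rot: [2.547, -1.838, -0.004]
ft_force: [0.2, 0.2, 0.0]
grip_width: 0.003
grip_force: 0.0
[-0.08827578 -0.12389561] [ 0.53011827 -0.28215603  0.22802691] 0.002760476748480218 [[0.315, -0.949, -0.002], [-0.949, -0.315, 0.001], [-0.002, 0.002, -1.0]] [ 0.56  0.22 -0.14  1.57  0.03  1.36 -2.4 ]
4.543144560714672 4.550494768970499
```

View pics/v4.png

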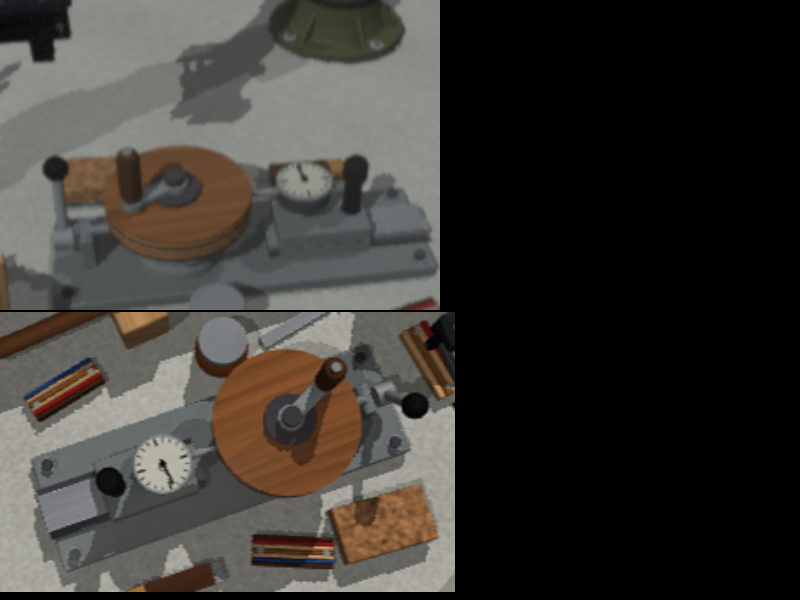

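The view shows the handle over the lever side, the dial at about 4.55 (needle close to the peak reading) and the ball free at (415,405) in the lower panel. Tool −y is now stand +x. I'll descend beside the ball and push in stages.

```bash
python3 -m handwheel '[{"x":0.001,"y":0,"z":0.03,"wx":0,"wy":0,"wz":0},{"x":0.001,"y":0,"z":0.06,"wx":0,"wy":0,"wz":0},{"x":0.001,"y":0,"z":0.09,"wx":0,"wy":0,"wz":0},{"x":0.001,"y":0,"z":0.12,"wx":0,"wy":0,"wz":0},{"x":0.001,"y":0,"z":0.12,"wx":0,"wy":0,"wz":0},{"x":0.001,"y":0,"z":0.12,"wx":0,"wy":0,"wz":0}]'
python3 -m handwheel '[{"x":0,"y":-0.012,"z":0,"wx":0,"wy":0,"wz":0},{"x":0,"y":-0.024,"z":0,"wx":0,"wy":0,"wz":0},{"x":0,"y":-0.034,"z":0,"wx":0,"wy":0,"wz":0},{"x":0,"y":-0.044,"z":0,"wx":0,"wy":0,"wz":0},{"x":0,"y":-0.053,"z":0,"wx":0,"wy":0,"wz":0},{"x":0,"y":-0.062,"z":0,"wx":0,"wy":0,"wz":0},{"x":0,"y":-0.071,"z":0,"wx":0,"wy":0,"wz":0},{"x":0,"y":-0.08,"z":0,"wx":0,"wy":0,"wz":0},{"x":0,"y":-0.088,"z":0,"wx":0,"wy":0,"wz":0},{"x":0,"y":-0.096,"z":0,"wx":0,"wy":0,"wz":0}]'
python3 - <<'E'
from h import *
s=ctrl.get_state();print(stand(s['position']),s['position'],s['ft_force'])
t=ctrl.get_image("top");c=ctrl.get_image("scene");print(needle("scene",.1436,c)[0],needle("top",.1436,t)[0])
a=c["image"][120:270,130:350,::-1];cv2.imwrite("pics/v5.png",cv2.resize(a,(770,525),interpolation=cv2.INTER_CUBIC))
E
```

```text
time: 13.67
position: [0.5298, -0.2829, 0.1081]
tool_rot: [2.546, -1.84, -0.006]
ft_force: [0.4, -0.3, -0.1]
grip_width: 0.003
grip_force: 0.0
time: 14.5
position: [0.6227, -0.2548, 0.1106]
tool_rot: [2.543, -1.841, 0.002]
ft_force: [-5.2, -3.9, -1.0]
grip_width: 0.007
grip_force: 2.8
[ 0.00825478 -0.12701586] [ 0.62274041 -0.2547877   0.11061626] [-5.15308177 -3.86853616 -1.02234046]
4.568046928120422 4.592202233006893
```

View pics/v5.png

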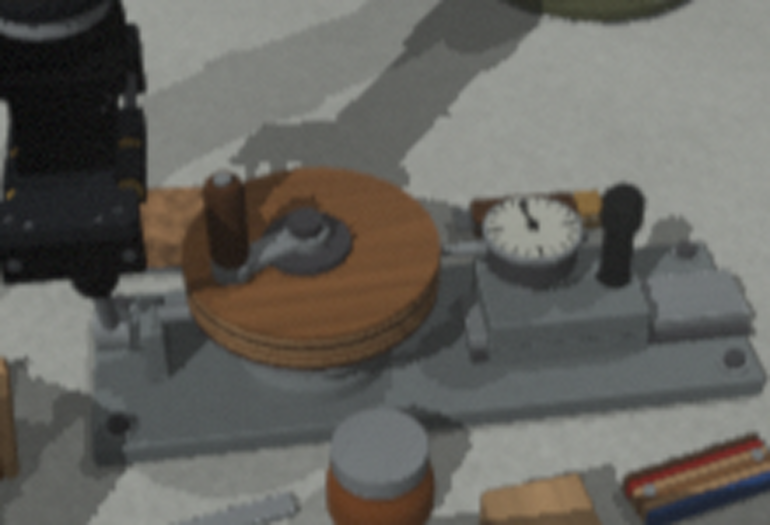

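The ball shows under the gripper at (95,280), leaning over, with a push force of about 6 N and the dial unchanged. I'll continue gently towards the stop.

```bash
python3 -m handwheel '[{"x":0,"y":-0.004,"z":0,"wx":0,"wy":0,"wz":0},{"x":0,"y":-0.008,"z":0,"wx":0,"wy":0,"wz":0},{"x":0,"y":-0.011,"z":0,"wx":0,"wy":0,"wz":0},{"x":0,"y":-0.011,"z":0,"wx":0,"wy":0,"wz":0},{"x":0,"y":-0.011,"z":0,"wx":0,"wy":0,"wz":0}]' | grep -E 'pos|ft'
python3 -m handwheel '[{"x":0,"y":-0.002,"z":0,"wx":0,"wy":0,"wz":0},{"x":0,"y":-0.003,"z":0,"wx":0,"wy":0,"wz":0},{"x":0,"y":-0.003,"z":0,"wx":0,"wy":0,"wz":0}]' | grep -E 'pos|ft'
python3 m.py; python3 -c "from h import *;print(stand(ctrl.get_state()['position']))"
```

```text
position: [0.6307, -0.251, 0.1079]
ft_force: [-4.3, -3.4, -2.6]
position: [0.6323, -0.2505, 0.1073]
ft_force: [-6.1, -3.0, -3.4]
TH 98.4 r 0.1273 t 15.3 w 0.0002 [-6.1 -3.  -3.4] [4.5480e+00 6.2517e+01 1.4400e-01 1.0000e-03] [  4.59  104.888   0.142   0.   ]
[ 0.01871625 -0.12591742]
```

```bash
python3 -m handwheel '[{"x":0,"y":-0.002,"z":0,"wx":0,"wy":0,"wz":0},{"x":0,"y":-0.003,"z":0,"wx":0,"wy":0,"wz":0},{"x":0,"y":-0.003,"z":0,"wx":0,"wy":0,"wz":0}]' | grep -E 'pos|ft'
python3 -m handwheel '[{"x":0,"y":-0.001,"z":0,"wx":0,"wy":0,"wz":0},{"x":0,"y":-0.002,"z":0,"wx":0,"wy":0,"wz":0},{"x":0,"y":-0.002,"z":0,"wx":0,"wy":0,"wz":0}]' | grep -E 'pos|ft'
python3 -c "from h import *;print(stand(ctrl.get_state()['position']))"
```

```text
position: [0.6343, -0.2497, 0.1068]
ft_force: [-7.0, -3.6, -4.3]
position: [0.6359, -0.2491, 0.1066]
ft_force: [-6.7, -2.7, -4.3]
[ 0.0225534  -0.12572035]
```

```bash
python3 -m handwheel '[{"x":0,"y":-0.001,"z":0,"wx":0,"wy":0,"wz":0},{"x":0,"y":-0.002,"z":0,"wx":0,"wy":0,"wz":0},{"x":0,"y":-0.002,"z":0,"wx":0,"wy":0,"wz":0}]' | grep -E 'pos|ft'
python3 -m handwheel '[{"x":0,"y":-0.001,"z":0,"wx":0,"wy":0,"wz":0},{"x":0,"y":-0.002,"z":0,"wx":0,"wy":0,"wz":0},{"x":0,"y":-0.002,"z":0,"wx":0,"wy":0,"wz":0}]' | grep -E 'pos|ft'
python3 -c "from h import *;print(stand(ctrl.get_state()['position']))"
```

```text
position: [0.6368, -0.2487, 0.1064]
ft_force: [-9.1, -3.9, -3.6]
position: [0.637, -0.2487, 0.1063]
ft_force: [-14.0, -4.4, -1.1]
[ 0.02373375 -0.12569095]
```

The TCP has stalled and the force has climbed to about 15 N, so the lever is on its stop. I'll back off, rise, move clear and look.

```bash
python3 -m handwheel '[{"x":0,"y":0.015,"z":0,"wx":0,"wy":0,"wz":0},{"x":0,"y":0.03,"z":0,"wx":0,"wy":0,"wz":0},{"x":0,"y":0.03,"z":-0.035,"wx":0,"wy":0,"wz":0},{"x":0,"y":0.03,"z":-0.07,"wx":0,"wy":0,"wz":0},{"x":0,"y":0.03,"z":-0.1,"wx":0,"wy":0,"wz":0},{"x":0,"y":0.06,"z":-0.12,"wx":0,"wy":0,"wz":0},{"x":0,"y":0.1,"z":-0.12,"wx":0,"wy":0,"wz":0},{"x":0,"y":0.13,"z":-0.12,"wx":0,"wy":0,"wz":0},{"x":0,"y":0.13,"z":-0.12,"wx":0,"wy":0,"wz":0},{"x":0,"y":0.13,"z":-0.12,"wx":0,"wy":0,"wz":0}]'
python3 - <<'E'
from h import *
t=ctrl.get_image("top");c=ctrl.get_image("scene");print(needle("scene",.1436,c)[0],needle("top",.1436,t)[0])
P=pts(np.r_[np.load("p.npy")[:5],1.2]);print("locked ball expected in crop",(proj(c,P["ball"])-(130,120))*2.0, (proj(t,P["ball"])-(150,130))*1.75+(0,305))
o=np.zeros((600,800,3),np.uint8);o[:300,:440]=cv2.resize(c["image"][120:270,130:350,::-1],(440,300));o[305:585,:455]=cv2.resize(t["image"][130:290,150:410,::-1],(455,280));cv2.imwrite("pics/v6.png",o)
E
```

```text
time: 17.2
position: [0.5203, -0.2874, 0.2305]
tool_rot: [-2.542, 1.844, -0.003]
ft_force: [0.7, -0.2, 0.3]
grip_width: 0.004
grip_force: 0.0
4.570327019124441 4.564135095678313
locked ball expected in crop [ 54.09647337 169.4330626 ] [383.21428312 333.32455196]
```

View pics/v6.png

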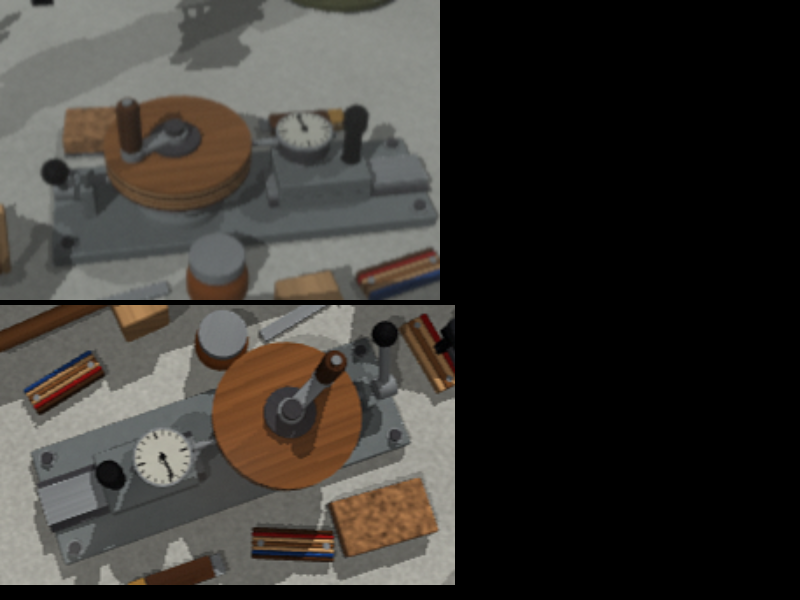

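The ball is at (55,172) and (385,334) in the two panels, within about 3 pixels of where 1.2 rad predicts. The dial reads 4.57 (the peak), the bystanders are undisturbed and the arm is clear, so I'm handing in.

```bash
python3 -c "
from bench import ctrl
print(ctrl.close_job())"
```

```text
the job is handed in; nothing more can be done
None
```

The job is handed in: the wheel's high spot is at the plunger (dial about 4.57 rad, roughly 14.5 mm pressed in), the clamp lever is thrown over to its stop, and the arm is clear of everything; no verdict came back.

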